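# Pull the middle coin box out of the sloped rack's stack

### The job

The short coin box in the middle of the stack on the sloping rack is due for counting. Lift the top box off and set it flat on the rubber mat, then take the short box and lay it flat inside the counting tray, and finally put the top box back squarely on the lowest box in the rack. Set the boxes down without dropping or banging them, and leave the lowest box and everything else on the counter where they are.

Things in the scene. Friction and masses are not known exactly. Their poses are not given: they have to be found in the camera images.
- top_box_centre (a point): closed sheet-steel coin box, 160 mm long (its y), 56 mm wide (its x), 42 mm high (its z, square to its flat top and underside), 0.2 to 0.6 kg; point at its centre. The uppermost of the stack at the start.
- mid_box_centre (a point): closed sheet-steel coin box, 130 mm long (its y), 56 mm wide (its x), 42 mm high (its z, square to its flat top and underside), 0.2 to 0.6 kg; point at its centre. The shorter one, between the other two at the start.
- low_box_centre (a point): closed sheet-steel coin box, 160 mm long (its y), 56 mm wide (its x), 42 mm high (its z, square to its flat top and underside), 0.2 to 0.6 kg; point at its centre. The lowest of the stack; lies on the rack's bed.
- bed: bed of the fixed dark steel rack, 190 mm wide, tilted 0.55 rad (31.5 degrees), low side away from the robot; the stacked boxes are tilted with it. Origin: on its surface under the middle of the stack; x down the slope (away from the robot), y along the boxes, z square to the bed. Box centres lie 21, 63 and 105 mm above it along z. Nothing stands on the uphill side (towards the robot).
- posts (a point): middle between the tops of the rack's two downhill posts, which the boxes lean against: 10 mm wide, centred at y = +-56 mm of the bed, uphill faces at bed x = +29 mm, reaching 96 mm above the bed. A 10 mm high lip joins their feet.
- tray: shallow grey plastic counting tray, open on top, fixed, empty: 130 mm (x) by 210 mm (y), rim 18 mm high, walls 5 mm, floor 5 mm above the table. Origin: centre of its underside. Level.
- mat: thin black rubber mat, fixed, level, bare: 120 mm (x) by 200 mm (y), 3 mm thick. Origin: centre of its underside, on the table.
- spray: bystander: round white plastic bottle 68 mm across, 160 mm tall, standing behind the work area; origin on its underside
- jar: bystander: clear plastic jar 80 mm across, 110 mm tall, standing behind the work area; origin on its underside
- mug: bystander: white mug 76 mm across, 85 mm tall, near the robot, handle towards its own +y; origin on its underside
- screwdriver: bystander: screwdriver lying near the robot, along its own x, about 200 mm long; origin on its underside
- padlock: bystander: brass padlock lying behind the work area, about 80 x 45 x 22 mm; origin on its underside
Things that resemble listed ones, but are neither listed nor needed, are in the scene too. What is shaped like the part that bears mid_box_centre but pink or turquoise is not meant.

How it is judged:
By the outcome, as a careful person would: the job done as asked, in the order asked, and still so for the second after the job is handed in, with the robot touching nothing.
It also fails if it takes over 72 s, if anything falls off the work surface, if the arm or the gripper's body presses on something with over 40 N, if the wrist force passes 120 N, or if a joint passes its speed limit or range.

### The arm

A 7-joint arm with a two-finger parallel gripper is mounted at the origin on the work surface. World frame = base frame: x ahead of the robot, y to its left, z up, the work surface at z = 0. Lengths are in m, angles in rad, forces in N, time in s.
With the tool pointing down it reaches from about 0.4 to 0.925 m from the base axis. Payload 4.1 kg.
Tool frame: the origin (TCP) lies on the mounting face of the last link; the fingertips stand 173 mm ahead of it and the grasp point (between the pads) lies 155 mm ahead of it; z points along the fingers, y is the line along which they close (so a half turn about z gives the same grasp; the last joint's range is limited). The gripper opens to 85 mm and grips with 20 to 120 N. Pads are 22 mm wide; open, the fingers measure 114 mm over their backs; the gripper's body (76 mm by 85 mm) begins 54 mm behind the grasp point. The pads swing forward as they close: fully open they stand 13 mm farther back than shut.
Start: joints at [-1.254, 0.398, 0.045, 1.537, -0.019, 1.207, -0.051], TCP at [0.263, 0.595, 0.405] pointing down, gripper open.
Joint ranges: [-2.82, 2.82], [-0.49, 2.23], [-1.37, 1.46], [0, 2.46], [-1.36, 4.5], [0.23, 2], [-2.94, 2.94]. Speed limits (rad/s): [2.57, 2.57, 3.14, 3.14, 3.14, 3.14, 3.14].

### API

Orientations are given as [roll, pitch, yaw] about the fixed x, y, z axes, in that order (R = Rz(yaw) Ry(pitch) Rx(roll)).
In Python, from workcell import robot gives the robot as it stands.
- The arm moves only by the tool step_arm, never from a script. Its argument "targets" is a list of rows, each an object with "rot": the turn, a rotation vector about the tool's x, y, z in degrees, a list of three; "travel": the shift along the tool's x, y, z in m, a list of three; "gripper": the gripper's target within -1 to 1 (shut at 1, half-way at 0, fully open at -1). In form: [{"rot": [rx, ry, rz], "travel": [dx, dy, dz], "gripper": gripper}, ...]. A call has 1 to 8 rows; each row shifts and turns the commanded pose from where the row before left it, along the tool's axes as they then stand; what a row does not reach is not made up. A row lasts 1/8 s, in which the tool goes at most 62.5 mm and 10.7 degrees, less where a joint would pass 70% of its speed; a pose out of reach is approached as far as the arm can. A call is refused whole if a number of a shift passes 0.0625 or a number of a turn 10.7, either way. A call with a gripper value outside its range is refused whole. The fingers move at their own pace and stop on an object; the grip force is fixed at half the most. Time passes only in rows, so rows that do not move let the fingers close. It gives the time, the measured TCP pose, the force, the opening and the grip force at its end, in the units of the state.
- robot.get_obs(): the state, without advancing time (a new reading comes with each control period).
- robot.capture(name): name is "scene" or "top" or "wrist"; returns (picture, depth): 384x512x3 uint8, blue, green, red; 384x512 float32, m along the optical axis (not along the pixel's ray), 0 where there is no reading.
- robot.calibration(name): a dict with "intrinsics" (3x3 intrinsics, pixels), "D" ([k1, k2, p1, p2, k3] as OpenCV has them; the pictures are not rectified), "extrinsics" (4x4, takes a point from camera to world coordinates); the wrist camera has in their place "tool_from_camera" (4x4, takes a point from camera to tool coordinates, whose origin is the TCP and whose axes are the flange's). Camera axes: x right, y down, z forward; pixel columns grow to the right and rows downward; lengths in m; the calibration is good to about 2 mm. A picture is of the moment at which its call begins: read the wrist's pose just before it. calibration takes no time and is no camera call.
- robot.job_done(): hands the job in; it is judged then, once.
The state is a dict: "t": time; "joint_positions": joint angles; "joint_velocities": joint speeds; "joint_torque": joint torques, N m; "eef_pos": TCP position; "tcp_rot": TCP orientation; "wrist_force": force on the tool from outside, world axes, zero at the start; "torque": the same for the moment, N m; "width": finger opening in m; "grasp_force": force on a finger pad.
Only numpy, scipy, OpenCV 4.12 (cv2) and the standard library are available. Lean on these libraries where they do the work, as an engineer would, in place of code of your own. Each camera call takes 0.05 s, during which the arm holds its last target. There are 200 camera calls.

## Working session

There is one attempt and no reset: what is moved stays moved. The work goes in short steps, Python scripts to look and compute and a tool call to move; the robot and the scene stay as the last step left them, time stands still between calls to the robot, and variables do not carry over. Pictures are saved under pics/ and viewed, at most 10 in all, crops included, and the job is handed in when it is done.

Besides the shell and the picture viewer there is one more tool, called after "Request:" as name(argument=value, ...), one argument or row to a line, values as JSON. step_arm: Moves the arm, as the interface text tells. Its arguments: {"type":"object","properties":{"targets":{"type":"array","items":{"type":"object","properties":{"rot":{"type":"array","items":{"type":"number"}},"travel":{"type":"array","items":{"type":"number"}},"gripper":{"type":"number"}}}}},"required":["targets"]}

```bash
ls; mkdir -p pics; cat > h.py <<'E'
import numpy as np, cv2
from scipy.spatial.transform import Rotation as Ro
from workcell import robot
def pose(o=None):
    o=o or robot.get_obs(); T=np.eye(4); T[:3,:3]=Ro.from_euler('xyz',o['tcp_rot']).as_matrix(); T[:3,3]=o['eef_pos']; return T
def cam(name,T=None):
    c=robot.calibration(name); K=np.array(c['intrinsics']);D=np.array(c['D'])
    E=np.array(c['extrinsics']) if 'extrinsics' in c else T@np.array(c['tool_from_camera'])
    return K,D,E
def cloud(name,d,T=None):
    K,D,E=cam(name,T); h,w=d.shape
    u,v=np.meshgrid(np.arange(w),np.arange(h))
    n=cv2.undistortPoints(np.stack([u,v],-1).reshape(-1,1,2).astype(float),K,D).reshape(h,w,2)
    P=np.dstack([n*d[...,None],d]); return P@E[:3,:3].T+E[:3,3]
def grab(name):
    T=pose(); im,d=robot.capture(name); return im,d,cloud(name,d,T)
E
python3 - <<'E'
from h import *
o=robot.get_obs(); print(o)
for n in ('scene','top','wrist'):
    im,d,P=grab(n); cv2.imwrite(f'pics/{n}0.png',im); np.savez(f'{n}0.npz',im=im,d=d,P=P)
    print(n,cam(n,pose())[2].round(3).tolist(),(d>0).mean())
a=cv2.imread('pics/scene0.png');b=cv2.imread('pics/top0.png')
cv2.imwrite('pics/both0.png',cv2.resize(np.vstack([a,b]),None,fx=.78,fy=.78))
E
```

```text
pics
{'t': 0.0, 'joint_positions': array([-1.25400177,  0.39916529,  0.04503924,  1.53788556, -0.01871775,
        1.20688772, -0.05072845]), 'joint_velocities': array([ 9.80845020e-04,  2.42701742e-04, -4.97257760e-04,  4.31745858e-04,
       -2.35779766e-03, -7.14771260e-04,  2.66353728e-05]), 'joint_torque': array([-1.14833787e-03, -4.75120282e+01,  1.36393491e+00, -2.54233360e+01,
        1.14987139e-02,  9.49303707e-03,  5.88520891e-06]), 'eef_pos': array([0.2623841 , 0.59436036, 0.40367803]), 'tcp_rot': array([-3.13967211e+00,  1.17985501e-04,  2.72587046e+00]), 'wrist_force': array([0.06948366, 0.26277269, 0.46974238]), 'torque': array([-0.00459185,  0.01233355, -0.02798552]), 'grasp_force': 0.0, 'width': 0.08558763851564893}
scene [[-0.638, 0.461, -0.617, 1.098], [0.77, 0.392, -0.504, 0.365], [0.009, -0.796, -0.605, 0.666], [0.0, 0.0, 0.0, 1.0]] 0.9959818522135416
top [[-0.005, -0.989, 0.147, 0.37], [-1.0, 0.006, 0.01, -0.114], [-0.011, -0.147, -0.989, 1.147], [0.0, 0.0, 0.0, 1.0]] 0.9960378011067709
wrist [[0.405, 0.879, 0.253, 0.199], [0.914, -0.389, -0.112, 0.623], [-0.0, 0.276, -0.961, 0.373], [0.0, 0.0, 0.0, 1.0]] 0.9959767659505209
```

View pics/both0.png

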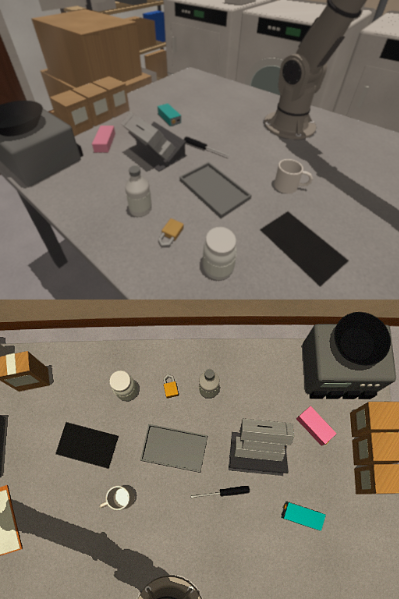

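The top half shows the scene camera: rack with three grey boxes at about (157,140), pink and turquoise decoy boxes at (104,138) and (168,113), tray (215,188), mat (303,247). The bottom half shows the top camera: rack (260,445), tray (175,448), mat (87,445), pink box (317,425), turquoise box (304,515). Next I'll check the rack in a close crop.

```bash
python3 - <<'E'
from h import *
z=np.load('top0.npz'); im,P=z['im'],z['P']; s=np.load('scene0.npz')
a=cv2.resize(im[130:245,270:395],None,fx=5,fy=5,interpolation=2)[:575]
b=cv2.resize(s['im'][130:230,150:260],None,fx=5,fy=5,interpolation=2)
c=np.zeros((575,625+550,3),np.uint8); c[:575,:625]=a; c[:500,625:]=b
cv2.imwrite('pics/crop1.png',cv2.resize(c,None,fx=.68,fy=.68))
# height-based segmentation
H=P[...,2]
for name,lo,hi,box in (('rack',.03,.3,(130,245,270,395)),('tray',.010,.03,(150,240,170,275)),):
    r0,r1,c0,c1=box; m=np.zeros(H.shape,bool); m[r0:r1,c0:c1]=((H>lo)&(H<hi))[r0:r1,c0:c1]
    q=P[m]; print(name,q.min(0),q.max(0),cv2.minAreaRect(q[:,:2].astype(np.float32)))
r=np.zeros(H.shape,bool); r[150:240,60:165]=True
m=r&(im.max(2)<45); q=P[m]; print('mat',cv2.minAreaRect(q[:,:2].astype(np.float32)),np.median(q[:,2]))
E
```

```text
rack [ 0.3938108 -0.4762477  0.0303987] [ 0.67164947 -0.20246861  0.16341828] ((0.5308788418769836, -0.3493136763572693), (0.2110542207956314, 0.3149137794971466), 14.128891944885254)
tray [ 0.45552169 -0.12868341  0.01004586] [0.62444591 0.09942948 0.02466362] ((0.5400068759918213, -0.014770112931728363), (0.21025851368904114, 0.13079380989074707), 78.33415985107422)
mat ((0.5061004161834717, 0.12957686185836792), (0.5447270274162292, 0.12270992994308472), 73.47822570800781) 0.003250958909468471
```

View pics/crop1.png

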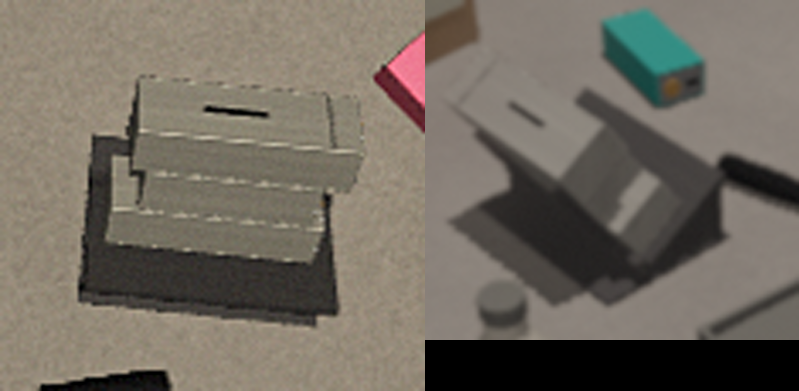

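In the left (top camera) crop the stack is seen from the uphill side: top box with slot at (235,110), the short mid box with its uphill face at (235,195), low box at (210,240), dark bed and rack around them. Candidates for the short box: the mid box in the stack at (235,195), the pink box at (410,85) in this crop, and the turquoise one at (655,60). By the description it is the grey one in the stack.

```bash
python3 - <<'E'
from h import *
z=np.load('top0.npz'); im,P,d=z['im'],z['P'],z['d']
def poly(pts):
    m=np.zeros(d.shape,np.uint8); cv2.fillPoly(m,[np.int32([[270+x/3.4,130+y/3.4] for x,y in pts])],1); return P[(m>0)]
def fit(q):
    for _ in range(4):
        c=q.mean(0); n=np.linalg.svd(q-c)[2][2]; n*=np.sign(n[2]); r=(q-c)@n; q=q[abs(r)<max(.003,2*r.std())]
    return c,n,r.std(),len(q)
for k,p in dict(top=[(148,90),(315,105),(322,140),(148,118)],topup=[(145,135),(350,155),(345,180),(145,165)],low=[(115,218),(315,235),(308,255),(112,238)],bed=[(100,250),(325,272),(330,300),(90,285)],mid=[(150,182),(315,198),(312,215),(150,204)]).items():
    c,n,s,N=fit(poly(p)); t=np.degrees([np.arccos(n[2]),np.arctan2(n[1],n[0])]); print(k,c.round(4),n.round(3),t.round(2),s.round(4),N)
K,D,E=cam('wrist',np.eye(4)); print(E.round(3).tolist(),K.round(0).tolist())
E
```

```text
top [ 0.5831 -0.3042  0.1496] [ 0.963 -0.125  0.239] [76.19 -7.37] 0.0071 530
topup [ 0.5517 -0.3073  0.1481] [ 0.979 -0.091  0.185] [79.35 -5.34] 0.0062 550
low [ 0.5052 -0.2977  0.0683] [-0.859  0.096  0.503] [ 59.83 173.61] 0.0012 415
bed [ 0.476  -0.2937  0.0678] [ 0.988 -0.096  0.12 ] [83.13 -5.55] 0.0074 698
mid [ 0.5277 -0.3038  0.1085] [ 0.983 -0.092  0.157] [80.94 -5.32] 0.005 342
[[-0.001, -0.961, -0.276, 0.07], [1.0, -0.001, 0.001, 0.0], [-0.001, -0.276, 0.961, 0.031], [0.0, 0.0, 0.0, 1.0]] [[270.0, 0.0, 256.0], [0.0, 270.0, 191.0], [0.0, 0.0, 1.0]]
```

```bash
python3 - <<'E'
from h import *
z=np.load('top0.npz'); im,P,d=z['im'],z['P'],z['d']
q0=P[125:250,265:400]
for yaw in (-5.5,-6.4,-7.3):
    R=Ro.from_euler('ZY',[np.radians(yaw),.55]).as_matrix()
    L=q0@R   # bed-axes coords
    m=q0[...,2]>.02
    h,e=np.histogram(L[m][:,2],np.arange(.2,.55,.002)); k=np.argsort(h)[::-1][:6]; 
    g,f=np.histogram(L[m][:,0],np.arange(.2,.6,.002)); kk=np.argsort(g)[::-1][:6]
    print(yaw,[(round(e[i]+.001,3),h[i]) for i in k],[(round(f[i]+.001,3),g[i]) for i in kk])
R=Ro.from_euler('ZY',[np.radians(-6.4),.55]).as_matrix(); L=q0@R
v=np.dstack([np.clip((L[...,i]-a)/(b-a),0,1)*255 for i,a,b in((0,.3,.6),(1,-.45,-.15),(2,.25,.5))]).astype(np.uint8)
cv2.imwrite('pics/bed.png',np.hstack([cv2.resize(q.astype(np.uint8),None,fx=2.9,fy=2.9,interpolation=0) for q in (v[...,0],v[...,2])]))
E
```

```text
-5.5 [(np.float64(0.315), np.int64(551)), (np.float64(0.441), np.int64(513)), (np.float64(0.443), np.int64(430)), (np.float64(0.317), np.int64(314)), (np.float64(0.313), np.int64(234)), (np.float64(0.439), np.int64(127))] [(np.float64(0.417), np.int64(929)), (np.float64(0.419), np.int64(834)), (np.float64(0.421), np.int64(230)), (np.float64(0.415), np.int64(212)), (np.float64(0.377), np.int64(71)), (np.float64(0.425), np.int64(69))]
-6.4 [(np.float64(0.317), np.int64(561)), (np.float64(0.443), np.int64(492)), (np.float64(0.445), np.int64(457)), (np.float64(0.319), np.int64(323)), (np.float64(0.315), np.int64(236)), (np.float64(0.441), np.int64(117))] [(np.float64(0.421), np.int64(1104)), (np.float64(0.423), np.int64(621)), (np.float64(0.419), np.int64(365)), (np.float64(0.425), np.int64(102)), (np.float64(0.379), np.int64(78)), (np.float64(0.417), np.int64(70))]
-7.3 [(np.float64(0.319), np.int64(527)), (np.float64(0.445), np.int64(466)), (np.float64(0.447), np.int64(464)), (np.float64(0.321), np.int64(315)), (np.float64(0.317), np.int64(262)), (np.float64(0.443), np.int64(129))] [(np.float64(0.425), np.int64(991)), (np.float64(0.423), np.int64(667)), (np.float64(0.427), np.int64(372)), (np.float64(0.421), np.int64(157)), (np.float64(0.429), np.int64(80)), (np.float64(0.383), np.int64(77))]
```

```bash
python3 - <<'E'
from h import *
z=np.load('top0.npz'); P=z['P']; q=P[125:250,265:400].reshape(-1,3)
yaw=np.radians(-6.4)
for _ in range(4):
    R=Ro.from_euler('ZY',[yaw,.55]).as_matrix(); L=q@R; ok=q[:,2]>.02
    m=ok&(abs(L[:,0]-.4215)<.006)&(L[:,2]>.325)&(L[:,2]<.44)
    A=np.c_[L[m][:,1],L[m][:,2],np.ones(m.sum())]; s=np.linalg.lstsq(A,L[m][:,0],rcond=None)[0]; print(np.degrees(yaw),s)
    yaw-=s[0]
R=Ro.from_euler('ZY',[yaw,.55]).as_matrix(); L=q@R; 
f=np.median(L[m][:,0]); zb=np.median(L[ok&(abs(L[:,2]-.317)<.005)][:,2]); zt=np.median(L[ok&(abs(L[:,2]-.444)<.005)][:,2]); print('face x',f,'bed z',zb,'top z',zt)
for k,a,b in (('low',4,38),('mid',46,80),('top',90,124),):
    y=L[m&(L[:,2]>zb+a/1e3)&(L[:,2]<zb+b/1e3)][:,1]; print(k,len(y),np.percentile(y,[0,1,99,100]),np.percentile(y,[1,99]).mean())
t=ok&(abs(L[:,2]-zt)<.004); print('topface',np.percentile(L[t],[1,99],axis=0))
b=ok&(abs(L[:,2]-zb)<.004)&(L[:,0]<f-.01); print('bed',np.percentile(L[b],[1,99],axis=0))
# tray, mat
im=z['im']; H=P[...,2]
r=np.zeros(H.shape,bool); r[160:235,65:160]=True; m=r&(im.max(2)<60)
m=cv2.morphologyEx(m.astype(np.uint8),cv2.MORPH_OPEN,np.ones((5,5)))
c=max(cv2.findContours(m,0,2)[0],key=cv2.contourArea); mm=np.zeros(H.shape,np.uint8); cv2.drawContours(mm,[c],-1,1,-1)
print('mat',cv2.minAreaRect(P[mm>0][:,:2].astype(np.float32)),np.median(P[mm>0][:,2]))
r[:]=False; r[150:240,170:275]=True; m=r&(H>.012)&(H<.03); print('tray',cv2.minAreaRect(P[m][:,:2].astype(np.float32)))
E
```

```text
-6.4 [-0.00078451  0.01154222  0.41670442]
-6.35505101557952 [6.25223939e-05 1.14436280e-02 4.16790513e-01]
-6.3586332848733385 [9.65112893e-06 1.14436320e-02 4.16790524e-01]
-6.35918625382863 [1.48977490e-06 1.14436327e-02 4.16790526e-01]
face x 0.42113617730344705 bed z 0.31714806306493454 top z 0.44372825808941124
low 482 [-0.3203746  -0.3169916  -0.16221464 -0.16115606] -0.2396031170216181
mid 475 [-0.30872687 -0.30758667 -0.18155505 -0.18114075] -0.24457086026470945
top 620 [-0.32882897 -0.32575855 -0.17036677 -0.16914857] -0.24806266196046375
topface [[ 0.42004724 -0.32574553  0.44034516]
 [ 0.47659487 -0.17096116  0.44693987]]
bed [[ 0.37667953 -0.33548541  0.31355965]
 [ 0.41038998 -0.15113394  0.32054734]]
mat ((0.506043016910553, 0.12971459329128265), (0.5448311567306519, 0.12308650463819504), 73.5376205444336) 0.0032438144173612127
tray ((0.5399506688117981, -0.014651603996753693), (0.21013016998767853, 0.13079789280891418), 78.1983642578125)
```

```bash
python3 - <<'E'
from h import *
z=np.load('top0.npz'); P=z['P'];im=z['im'];d=z['d']
m=np.zeros(d.shape,bool); m[160:235,65:160]=True; m&=(im.max(2)<60)&(d>0)&(P[...,2]<.02)
n,l,s,_=cv2.connectedComponentsWithStats(m.astype(np.uint8)); k=1+np.argmax(s[1:,4])
r=cv2.minAreaRect(P[l==k][:,:2].astype(np.float32)); print('mat',r,s[k])
# gripper plan for a tool aligned to bed: x_t,y_t,z_t ; y_t=±x_bed, z_t=-z_bed
R=Ro.from_euler('ZY',[np.radians(-6.36),.55]).as_matrix()
O=R@[.4485,-.2435,.317]; print('bed origin',O, 'axes',R.T.round(3).tolist())
T=pose(); 
for sgn in (1,-1):
    zt=-R[:,2]; yt=sgn*R[:,0]; xt=np.cross(yt,zt); G=np.c_[xt,yt,zt]
    rel=Ro.from_matrix(T[:3,:3].T@G).as_rotvec(degrees=True)
    g=R@[.4495,-.248,.317+.105+.005]; print(sgn,'euler',Ro.from_matrix(G).as_euler('xyz',degrees=True),'rel',rel,'TCP grasp',g-.155*zt,'pre',g-.255*zt)
print(T)
E
```

```text
mat ((0.5545689463615417, 0.2944335639476776), (0.2001277506351471, 0.11959240585565567), 74.86376953125) [  72  160   80   57 3002]
bed origin [ 0.51770239 -0.30271159  0.03582505] axes [[0.847, -0.094, -0.523], [0.111, 0.994, 0.0], [0.519, -0.058, 0.853]]
1 euler [-1.48487321e+02 -1.27222187e-14  8.36400000e+01] rel [27.07822158 19.97901184 70.58590026] TCP grasp [ 0.65571082 -0.32262203  0.26122136] pre [ 0.70765785 -0.3284121   0.34647381]
-1 euler [ 1.48487321e+02  1.27222187e-14 -9.63600000e+01] rel [ -21.67627565   29.37857987 -104.40123855] TCP grasp [ 0.65571082 -0.32262203  0.26122136] pre [ 0.70765785 -0.3284121   0.34647381]
[[-9.14864315e-01  4.03761137e-01 -4.78401596e-04  2.62400488e-01]
 [ 4.03761399e-01  9.14863240e-01 -1.40888770e-03  5.94444856e-01]
 [-1.31182067e-04 -1.48210118e-03 -9.99998893e-01  4.03905141e-01]
 [ 0.00000000e+00  0.00000000e+00  0.00000000e+00  1.00000000e+00]]
```

```bash
cat >> h.py <<'E'
YAW=np.radians(-6.36); B=Ro.from_euler('ZY',[YAW,.55]).as_matrix()
BO=B@[.4485,-.2435,.317]
GB=np.c_[np.cross(B[:,0],-B[:,2]),B[:,0],-B[:,2]]
def down(yawdeg): return Ro.from_euler('xyz',[180,0,90+yawdeg],degrees=True).as_matrix()
def tgt(R,g,back=0):  # TCP pose for grasp point g, retracted by back
    T=np.eye(4); T[:3,:3]=R; T[:3,3]=np.array(g)-R[:,2]*(.155+back); return T
def bedp(x,y,z): return BO+B@[x,y,z]
def plan(Ts,Ns,T=None):
    T=pose() if T is None else T
    for T1,N in zip(Ts,Ns):
        rv=Ro.from_matrix(T[:3,:3].T@T1[:3,:3]).as_rotvec(degrees=True)/N; dp=(T1[:3,3]-T[:3,3])/N
        print('-- rot',rv.round(2).tolist())
        for i in range(N):
            t=T[:3,:3].T@dp; print(t.round(4).tolist()); n=np.eye(4)
            n[:3,:3]=T[:3,:3]@Ro.from_rotvec(rv,degrees=True).as_matrix(); n[:3,3]=T[:3,3]+dp; T=n
        T=T1
def st():
    o=robot.get_obs(); print('t',o['t'],'pos',o['eef_pos'].round(4),'rot',np.degrees(o['tcp_rot']).round(2),'F',o['wrist_force'].round(1),'w',round(o['width'],4),'gf',o['grasp_force'],'q',o['joint_positions'].round(2)); return o
E
python3 - <<'E'
from h import *
plan([tgt(GB,bedp(.001,-.0045,.110),.1)],[20])
E
```

```text
-- rot [1.35, 1.0, 3.53]
[-0.039, -0.0332, 0.0029]
[-0.041, -0.0307, 0.003]
[-0.0429, -0.028, 0.0029]
[-0.0446, -0.0253, 0.0028]
[-0.0461, -0.0224, 0.0026]
[-0.0474, -0.0195, 0.0023]
[-0.0486, -0.0165, 0.0019]
[-0.0495, -0.0134, 0.0014]
[-0.0503, -0.0103, 0.0008]
[-0.0508, -0.0072, 0.0001]
[-0.0511, -0.004, -0.0007]
[-0.0513, -0.0009, -0.0015]
[-0.0512, 0.0022, -0.0024]
[-0.0509, 0.0053, -0.0034]
[-0.0504, 0.0083, -0.0044]
[-0.0498, 0.0113, -0.0055]
[-0.0489, 0.0142, -0.0067]
[-0.0478, 0.017, -0.0079]
[-0.0465, 0.0197, -0.0092]
[-0.045, 0.0223, -0.0105]
```

Request:
step_arm(
  targets=[
    {"rot":[1.35,1.0,3.53],"travel":[-0.039,-0.033,0.003],"gripper":-1},
    {"rot":[1.35,1.0,3.53],"travel":[-0.041,-0.031,0.003],"gripper":-1},
    {"rot":[1.35,1.0,3.53],"travel":[-0.043,-0.028,0.003],"gripper":-1},
    {"rot":[1.35,1.0,3.53],"travel":[-0.045,-0.025,0.003],"gripper":-1},
    {"rot":[1.35,1.0,3.53],"travel":[-0.046,-0.022,0.003],"gripper":-1},
    {"rot":[1.35,1.0,3.53],"travel":[-0.047,-0.0195,0.002],"gripper":-1},
    {"rot":[1.35,1.0,3.53],"travel":[-0.0485,-0.0165,0.002],"gripper":-1},
    {"rot":[1.35,1.0,3.53],"travel":[-0.0495,-0.0135,0.001],"gripper":-1},
  ],
)

```text
t: 1.15
eef_pos: [0.4413, 0.2244, 0.3808]
tcp_rot: [-2.926, -0.088, 2.219]
wrist_force: [1.0, 0.8, -0.2]
width: 0.0857
grasp_force: 0.0
```

Request:
step_arm(
  targets=[
    {"rot":[1.35,1.0,3.53],"travel":[-0.05,-0.0105,0.001],"gripper":-1},
    {"rot":[1.35,1.0,3.53],"travel":[-0.051,-0.007,0],"gripper":-1},
    {"rot":[1.35,1.0,3.53],"travel":[-0.051,-0.004,-0.001],"gripper":-1},
    {"rot":[1.35,1.0,3.53],"travel":[-0.051,-0.001,-0.0015],"gripper":-1},
    {"rot":[1.35,1.0,3.53],"travel":[-0.051,0.002,-0.0025],"gripper":-1},
    {"rot":[1.35,1.0,3.53],"travel":[-0.051,0.0055,-0.0035],"gripper":-1},
    {"rot":[1.35,1.0,3.53],"travel":[-0.0505,0.008,-0.0045],"gripper":-1},
    {"rot":[1.35,1.0,3.53],"travel":[-0.05,0.0115,-0.0055],"gripper":-1},
  ],
)

```text
t: 2.15
eef_pos: [0.6194, -0.1441, 0.3573]
tcp_rot: [-2.694, -0.059, 1.708]
wrist_force: [0.9, 0.1, -0.2]
width: 0.0853
grasp_force: 0.0
```

Request:
step_arm(
  targets=[
    {"rot":[1.35,1.0,3.53],"travel":[-0.049,0.014,-0.0065],"gripper":-1},
    {"rot":[1.35,1.0,3.53],"travel":[-0.048,0.017,-0.008],"gripper":-1},
    {"rot":[1.35,1.0,3.53],"travel":[-0.0465,0.0195,-0.009],"gripper":-1},
    {"rot":[1.35,1.0,3.53],"travel":[-0.045,0.0225,-0.0105],"gripper":-1},
    {"rot":[0,0,0],"travel":[0,0,0],"gripper":-1},
    {"rot":[0,0,0],"travel":[0,0,0],"gripper":-1},
  ],
)

```text
t: 2.9
eef_pos: [0.7076, -0.3275, 0.345]
tcp_rot: [-2.592, -0.004, 1.46]
wrist_force: [-0.2, 0.1, 0.3]
width: 0.0856
grasp_force: 0.0
```

```bash
python3 - <<'E'
from h import *
st(); im,d,P=grab('wrist'); cv2.imwrite('pics/w1.png',im); np.savez('w1.npz',im=im,P=P,d=d)
L=(P-BO)@B; ok=d>0
t=ok&(abs(L[...,2]-.126)<.008)&(abs(L[...,0])<.06)&(abs(L[...,1])<.12)
q=L[t]; print(len(q),np.median(q[:,2]),cv2.minAreaRect(q[:,:2].astype(np.float32)),np.percentile(q,[1,99],axis=0))
n=np.linalg.lstsq(np.c_[q[:,:2],np.ones(len(q))],q[:,2],rcond=None)[0]; print(n)
plan([tgt(GB,bedp(.001,-.0045,.110),0)],[1])
E
```

```text
t 2.9 pos [ 0.7076 -0.3275  0.345 ] rot [-148.51   -0.22   83.63] F [-0.2  0.1  0.3] w 0.0856 gf 0.0 q [ 0.09  0.94  0.62  0.96 -0.24  1.86  0.5 ]
12885 0.12595829205351877 ((0.0014604609459638596, -0.004108518362045288), (0.05631442368030548, 0.15980499982833862), 0.08299284428358078) [[-0.02579348 -0.08071292  0.12414706]
 [ 0.02876086  0.07491308  0.12751347]]
[-0.01208577 -0.00103236  0.12596594]
-- rot [0.08, -0.18, 0.17]
[-0.0021, -0.0004, 0.0994]
```

View pics/w1.png

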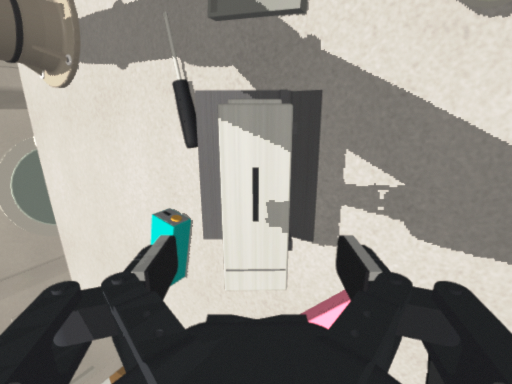

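The wrist view shows the slotted top box at (256,195), centred between the fingers, over the dark bed; the turquoise decoy is at (172,245) and the pink one at (330,310). The depth check puts the box centre within 1 mm of the first estimate, so I'm going down.

Request:
step_arm(
  targets=[
    {"rot":[0,0,0],"travel":[-0.0015,0,0.025],"gripper":-1},
    {"rot":[0,0,0],"travel":[0,0,0.025],"gripper":-1},
    {"rot":[0,0,0],"travel":[0,0,0.02],"gripper":-1},
    {"rot":[0,0,0],"travel":[0,0,0.015],"gripper":-1},
    {"rot":[0,0,0],"travel":[0,0,0.01],"gripper":-1},
    {"rot":[0,0,0],"travel":[0,0,0.005],"gripper":-1},
    {"rot":[0,0,0],"travel":[0,0,0],"gripper":-1},
  ],
)

```text
t: 3.82
eef_pos: [0.6557, -0.3233, 0.2605]
tcp_rot: [-2.593, -0.003, 1.459]
wrist_force: [0.4, -1.0, 0.3]
width: 0.0852
grasp_force: 0.0
```

```bash
python3 - <<'E'
from h import *
st(); plan([tgt(GB,bedp(.001,-.0045,.110),0)],[1])
E
```

```text
t 3.825 pos [ 0.6557 -0.3233  0.2605] rot [-1.4857e+02 -1.4000e-01  8.3620e+01] F [ 0.4 -1.   0.3] w 0.0852 gf 0.0 q [ 0.05  0.91  0.61  1.22 -0.24  1.64  0.52]
-- rot [0.08, -0.13, 0.06]
[0.0007, -0.0004, -0.0006]
```

Request:
step_arm(
  targets=[
    {"rot":[0,0,0],"travel":[0,0,0],"gripper":0},
    {"rot":[0,0,0],"travel":[0,0,0],"gripper":0.2},
    {"rot":[0,0,0],"travel":[0,0,0],"gripper":1},
    {"rot":[0,0,0],"travel":[0,0,0],"gripper":1},
    {"rot":[0,0,0],"travel":[0,0,0],"gripper":1},
    {"rot":[0,0,0],"travel":[0,0,0],"gripper":1},
  ],
)

```text
t: 4.58
eef_pos: [0.6552, -0.3238, 0.2616]
tcp_rot: [-2.592, -0.002, 1.459]
wrist_force: [-2.6, 0.9, 5.7]
width: 0.0551
grasp_force: 64.8
```

Request:
step_arm(
  targets=[
    {"rot":[0,0,0],"travel":[0,0,-0.004],"gripper":1},
    {"rot":[0,0,0],"travel":[0,0,-0.006],"gripper":1},
    {"rot":[0,0,0],"travel":[0,0,-0.01],"gripper":1},
    {"rot":[0,0,0],"travel":[0,0,-0.02],"gripper":1},
    {"rot":[0,0,0],"travel":[0,0,-0.03],"gripper":1},
    {"rot":[0,0,0],"travel":[0,0,-0.03],"gripper":1},
    {"rot":[0,0,0],"travel":[0,0,-0.02],"gripper":1},
  ],
)

```text
t: 5.45
eef_pos: [0.7193, -0.3302, 0.3631]
tcp_rot: [-2.597, -0.003, 1.461]
wrist_force: [0.1, -0.4, -4.1]
width: 0.0556
grasp_force: 65.0
```

```bash
python3 - <<'E'
from h import *
st()
for n in ('top','scene'):
    im,d,P=grab(n); np.savez(n+'1.npz',im=im,d=d,P=P); cv2.imwrite('pics/%s1.png'%n,im)
L=(P-BO)@B
T=pose(); M=np.array([.5546,.2944])
g=lambda z:[*M,z]
R=down(-15.1)
plan([tgt(R,[.585,0,.28],0),tgt(R,g(.12),0)],[8,8])
E
```

```text
t 5.45 pos [ 0.7193 -0.3302  0.3631] rot [-148.78   -0.16   83.71] F [ 0.1 -0.4 -4.1] w 0.0556 gf 65.04299283027649 q [ 0.11  0.95  0.62  0.89 -0.25  1.91  0.5 ]
-- rot [-3.88, 0.29, 1.08]
[0.0392, -0.0227, 0.0034]
[0.0388, -0.0236, 0.002]
[0.0383, -0.0244, 0.0006]
[0.0379, -0.0252, -0.0009]
[0.0374, -0.0258, -0.0024]
[0.0369, -0.0262, -0.004]
[0.0364, -0.0266, -0.0056]
[0.036, -0.0268, -0.0072]
-- rot [0.0, 0.0, 0.0]
[0.0345, -0.0133, 0.02]
[0.0345, -0.0133, 0.02]
[0.0345, -0.0133, 0.02]
[0.0345, -0.0133, 0.02]
[0.0345, -0.0133, 0.02]
[0.0345, -0.0133, 0.02]
[0.0345, -0.0133, 0.02]
[0.0345, -0.0133, 0.02]
```

Request:
step_arm(
  targets=[
    {"rot":[-3.88,0.29,1.08],"travel":[0.039,-0.023,0.0035],"gripper":1},
    {"rot":[-3.88,0.29,1.08],"travel":[0.039,-0.0235,0.002],"gripper":1},
    {"rot":[-3.88,0.29,1.08],"travel":[0.038,-0.0245,0.0005],"gripper":1},
    {"rot":[-3.88,0.29,1.08],"travel":[0.038,-0.025,-0.001],"gripper":1},
    {"rot":[-3.88,0.29,1.08],"travel":[0.0375,-0.026,-0.0025],"gripper":1},
    {"rot":[-3.88,0.29,1.08],"travel":[0.037,-0.026,-0.004],"gripper":1},
    {"rot":[-3.88,0.29,1.08],"travel":[0.0365,-0.0265,-0.0055],"gripper":1},
    {"rot":[-3.88,0.29,1.08],"travel":[0.036,-0.027,-0.007],"gripper":1},
  ],
)

```text
t: 6.55
eef_pos: [0.583, 0.0016, 0.4338]
tcp_rot: [-3.135, -0.0, 1.305]
wrist_force: [0.3, -0.9, -4.5]
width: 0.0552
grasp_force: 65.4
```

Request:
step_arm(
  targets=[
    {"rot":[0,0,0],"travel":[0.0345,-0.0135,0.02],"gripper":1},
    {"rot":[0,0,0],"travel":[0.0345,-0.0135,0.02],"gripper":1},
    {"rot":[0,0,0],"travel":[0.0345,-0.0135,0.02],"gripper":1},
    {"rot":[0,0,0],"travel":[0.0345,-0.0135,0.02],"gripper":1},
    {"rot":[0,0,0],"travel":[0.0345,-0.0135,0.02],"gripper":1},
    {"rot":[0,0,0],"travel":[0.0345,-0.0135,0.02],"gripper":1},
    {"rot":[0,0,0],"travel":[0.0345,-0.0135,0.02],"gripper":1},
    {"rot":[0,0,0],"travel":[0.0345,-0.0135,0.02],"gripper":1},
  ],
)

```text
t: 7.55
eef_pos: [0.5505, 0.2958, 0.2739]
tcp_rot: [-3.134, 0.001, 1.305]
wrist_force: [0.4, -0.1, -2.8]
width: 0.0554
grasp_force: 65.6
```

```bash
python3 - <<'E'
from h import *
st(); T=pose()
im,d,P=grab('scene'); cv2.imwrite('pics/s2.png',im); np.savez('s2.npz',im=im,d=d,P=P)
L=(P-T[:3,3])@T[:3,:3]  # tool coords
m=(d>0)&(abs(L[...,1])<.04)&(abs(L[...,0])<.1)&(L[...,2]>.13)&(L[...,2]<.21)
print(m.sum(), np.percentile(L[m],[1,50,99],axis=0).round(4))
# downhill-end/side face: points with tool-y near +28 mm
f=m&(abs(abs(L[...,1])-.028)<.006)&(abs(L[...,0])>.02); q=L[f]; print(len(q),np.percentile(q,[1,99],axis=0).round(4))
for a in np.arange(-.08,.08,.02):
    s=q[(q[:,0]>a)&(q[:,0]<a+.02)]
    if len(s)>20: print(round(a,2),len(s),np.percentile(s[:,2],[2,98]).round(4))
plan([tgt(down(-15.1),[.5546,.2944,.035],0)],[1])
E
```

```text
t 7.55 pos [0.5505 0.2958 0.2739] rot [-1.7956e+02  7.0000e-02  7.4770e+01] F [ 0.4 -0.1 -2.8] w 0.0554 gf 65.6066644191742 q [-0.96  0.54  0.55  1.74 -0.34  0.96 -0.55]
2689 [[-0.0782 -0.0258  0.1352]
 [ 0.0262  0.0209  0.1409]
 [ 0.0795  0.0367  0.1801]]
1196 [[-0.0782 -0.025   0.138 ]
 [ 0.0794  0.0317  0.1807]]
-0.08 159 [0.1373 0.1805]
-0.06 183 [0.1383 0.1793]
-0.04 124 [0.1392 0.1807]
0.02 229 [0.1387 0.1788]
0.04 232 [0.1388 0.179 ]
0.06 264 [0.1388 0.1793]
-- rot [-0.74, -0.03, 0.31]
[-0.0064, 0.0097, 0.0806]
```

```bash
python3 - <<'E'
from h import *
st(); plan([tgt(down(-15.1),[.5546,.2944,.035],0)],[1])
E
```

```text
t 7.6 pos [0.5478 0.3027 0.2707] rot [-1.7926e+02 -3.0000e-02  7.5210e+01] F [-1.4  7.2 -5.8] w 0.055 gf 65.30903220176697 q [-0.97  0.54  0.54  1.74 -0.34  0.96 -0.55]
-- rot [-0.74, -0.03, 0.31]
[-0.0064, 0.0097, 0.0806]
```

Request:
step_arm(
  targets=[
    {"rot":[-0.6,0,0],"travel":[0,0,0.02],"gripper":1},
    {"rot":[0,0,0],"travel":[0,0,0.025],"gripper":1},
    {"rot":[0,0,0],"travel":[0,0,0.02],"gripper":1},
    {"rot":[0,0,0],"travel":[0,0,0.01],"gripper":1},
    {"rot":[0,0,0],"travel":[0,0,0],"gripper":1},
    {"rot":[0,0,0],"travel":[0,0,0],"gripper":1},
  ],
)

```text
t: 8.35
eef_pos: [0.5525, 0.2951, 0.2016]
tcp_rot: [3.136, -0.001, 1.305]
wrist_force: [0.8, -0.2, -2.8]
width: 0.0552
grasp_force: 65.4
```

```bash
python3 - <<'E'
from h import *
st(); plan([tgt(down(-15.1),[.5546,.2944,.028],0)],[1])
E
```

```text
t 8.35 pos [0.5525 0.2951 0.2016] rot [ 1.7968e+02 -8.0000e-02  7.4760e+01] F [ 0.8 -0.2 -2.8] w 0.0552 gf 65.41297674179077 q [-0.93  0.63  0.5   1.78 -0.39  0.83 -0.5 ]
-- rot [0.32, -0.08, -0.14]
[-0.0001, 0.0021, 0.0187]
```

Request:
step_arm(
  targets=[
    {"rot":[0.3,0,0],"travel":[0,0.002,0.008],"gripper":1},
    {"rot":[0,0,0],"travel":[0,0,0.004],"gripper":1},
    {"rot":[0,0,0],"travel":[0,0,0.001],"gripper":1},
    {"rot":[0,0,0],"travel":[0,0,0.001],"gripper":1},
    {"rot":[0,0,0],"travel":[0,0,0.001],"gripper":1},
    {"rot":[0,0,0],"travel":[0,0,0.001],"gripper":1},
    {"rot":[0,0,0],"travel":[0,0,0],"gripper":1},
  ],
)

```text
t: 9.22
eef_pos: [0.5538, 0.2945, 0.1848]
tcp_rot: [-3.141, -0.0, 1.305]
wrist_force: [-0.3, 0.3, -3.6]
width: 0.0552
grasp_force: 65.5
```

Request:
step_arm(
  targets=[
    {"rot":[0,0,0],"travel":[0,0,0.001],"gripper":1},
    {"rot":[0,0,0],"travel":[0,0,0],"gripper":1},
  ],
)

```text
t: 9.48
eef_pos: [0.554, 0.2944, 0.1844]
tcp_rot: [-3.141, -0.001, 1.305]
wrist_force: [-2.4, -1.0, 2.5]
width: 0.0549
grasp_force: 65.9
```

Request:
step_arm(
  targets=[
    {"rot":[0,0,0],"travel":[0,0,0.0005],"gripper":1},
    {"rot":[0,0,0],"travel":[0,0,0],"gripper":0.3},
    {"rot":[0,0,0],"travel":[0,0,0],"gripper":-0.2},
    {"rot":[0,0,0],"travel":[0,0,0],"gripper":-0.6},
    {"rot":[0,0,0],"travel":[0,0,0],"gripper":-0.8},
    {"rot":[0,0,0],"travel":[0,0,0],"gripper":-0.8},
  ],
)

```text
t: 10.22
eef_pos: [0.5541, 0.2946, 0.1833]
tcp_rot: [-3.141, -0.0, 1.305]
wrist_force: [-0.6, -0.2, -0.2]
width: 0.0768
grasp_force: 0.0
```

Request:
step_arm(
  targets=[
    {"rot":[0,0,0],"travel":[0,0,-0.01],"gripper":-0.8},
    {"rot":[0,0,0],"travel":[0,0,-0.02],"gripper":-0.8},
    {"rot":[0,0,0],"travel":[0,0,-0.04],"gripper":-1},
    {"rot":[0,0,0],"travel":[0,0,-0.05],"gripper":-1},
    {"rot":[0,0,0],"travel":[0,0,-0.05],"gripper":-1},
    {"rot":[0,0,0],"travel":[0,0,-0.02],"gripper":-1},
  ],
)

```text
t: 10.98
eef_pos: [0.555, 0.294, 0.3783]
tcp_rot: [3.138, -0.006, 1.304]
wrist_force: [-0.6, -0.9, -0.2]
width: 0.0854
grasp_force: 0.0
```

```bash
python3 - <<'E'
from h import *
st(); im,d,P=grab('top'); np.savez('top2.npz',im=im,d=d,P=P)
H=P[...,2]; m=np.zeros(d.shape,bool); m[150:240,60:170]=True; m&=(d>0)&(H>.035)&(H<.055)
print('topbox',m.sum(),cv2.minAreaRect(P[m][:,:2].astype(np.float32)),np.percentile(H[m],[5,50,95]))
q=P[125:250,265:400].reshape(-1,3); q=q[q[:,2]>.02]; L=(q-BO)@B
t=(abs(L[:,2]-.084)<.004)&(abs(L[:,0])<.035); print('mid',t.sum(),np.percentile(L[t],[1,99],axis=0))
t=(abs(L[:,0]+.0275)<.006)&(L[:,2]<.038)&(L[:,2]>.005); print('low',np.percentile(L[t][:,:2],[1,50,99],axis=0))
plan([tgt(down(-10),[.6,.0,.3],0),tgt(GB,bedp(.001,-.001,.070),.11)],[8,8])
E
```

```text
t 10.975 pos [0.555  0.294  0.3783] rot [179.78  -0.32  74.74] F [-0.6 -0.9 -0.2] w 0.0854 gf 0.0 q [-1.    0.44  0.6   1.64 -0.27  1.14 -0.59]
topbox 1271 ((0.553566038608551, 0.29292458295822144), (0.16471467912197113, 0.05682523548603058), 74.72896575927734) [0.04124518 0.04512091 0.04842957]
mid 908 [[-0.02930666 -0.06422648  0.08055022]
 [ 0.02925109  0.06120388  0.08751944]]
low [[-0.03114119 -0.07382011]
 [-0.02837575  0.00365196]
 [-0.02498312  0.0811351 ]]
-- rot [0.03, -0.05, -0.66]
[-0.034, 0.0151, -0.0096]
[-0.0341, 0.0147, -0.0096]
[-0.0343, 0.0143, -0.0096]
[-0.0345, 0.0139, -0.0096]
[-0.0346, 0.0135, -0.0096]
[-0.0348, 0.0131, -0.0095]
[-0.035, 0.0127, -0.0095]
[-0.0351, 0.0123, -0.0095]
-- rot [3.94, -0.13, -0.44]
[-0.0378, 0.0184, 0.0168]
[-0.0379, 0.0192, 0.0156]
[-0.038, 0.0199, 0.0143]
[-0.0381, 0.0206, 0.013]
[-0.0383, 0.0211, 0.0116]
[-0.0384, 0.0216, 0.0102]
[-0.0386, 0.022, 0.0088]
[-0.0387, 0.0222, 0.0074]
```

Top box lies flat, centred on the mat. Back to the rack for the short box.

Request:
step_arm(
  targets=[
    {"rot":[0.03,0,-0.66],"travel":[-0.034,0.015,-0.0095],"gripper":-1},
    {"rot":[0,0,-0.66],"travel":[-0.034,0.0145,-0.0095],"gripper":-1},
    {"rot":[0,0,-0.66],"travel":[-0.0345,0.0145,-0.0095],"gripper":-1},
    {"rot":[0,0,-0.66],"travel":[-0.0345,0.014,-0.0095],"gripper":-1},
    {"rot":[0,0,-0.66],"travel":[-0.0345,0.0135,-0.0095],"gripper":-1},
    {"rot":[0,0,-0.66],"travel":[-0.035,0.013,-0.0095],"gripper":-1},
    {"rot":[0,0,-0.66],"travel":[-0.035,0.0125,-0.0095],"gripper":-1},
    {"rot":[0,0,-0.66],"travel":[-0.035,0.0125,-0.0095],"gripper":-1},
  ],
)

```text
t: 12.02
eef_pos: [0.5987, -0.0007, 0.4481]
tcp_rot: [-3.138, 0.0, 1.398]
wrist_force: [0.3, 0.6, -0.8]
width: 0.0855
grasp_force: 0.0
```

Request:
step_arm(
  targets=[
    {"rot":[3.94,-0.13,-0.44],"travel":[-0.038,0.0185,0.017],"gripper":-1},
    {"rot":[3.94,-0.13,-0.44],"travel":[-0.038,0.019,0.0155],"gripper":-1},
    {"rot":[3.94,-0.13,-0.44],"travel":[-0.038,0.02,0.0145],"gripper":-1},
    {"rot":[3.94,-0.13,-0.44],"travel":[-0.038,0.0205,0.013],"gripper":-1},
    {"rot":[3.94,-0.13,-0.44],"travel":[-0.0385,0.021,0.0115],"gripper":-1},
    {"rot":[3.94,-0.13,-0.44],"travel":[-0.0385,0.0215,0.01],"gripper":-1},
    {"rot":[3.94,-0.13,-0.44],"travel":[-0.0385,0.022,0.009],"gripper":-1},
    {"rot":[3.94,-0.13,-0.44],"travel":[-0.0385,0.022,0.0075],"gripper":-1},
  ],
)

```text
t: 13.02
eef_pos: [0.6911, -0.3239, 0.3124]
tcp_rot: [-2.586, -0.001, 1.461]
wrist_force: [0.4, -0.5, 0.5]
width: 0.0854
grasp_force: 0.0
```

Request:
step_arm(
  targets=[
    {"rot":[0,0,0],"travel":[0,0,0],"gripper":-1},
    {"rot":[0,0,0],"travel":[0,0,0],"gripper":-1},
    {"rot":[0,0,0],"travel":[0,0,0],"gripper":-1},
  ],
)

```text
t: 13.4
eef_pos: [0.6914, -0.3213, 0.3157]
tcp_rot: [-2.592, -0.001, 1.462]
wrist_force: [-0.2, 0.5, 0.1]
width: 0.085
grasp_force: 0.0
```

```bash
cat > wl.py <<'E'
from h import *
def look(fn):
    st(); im,d,P=grab('wrist'); cv2.imwrite(f'pics/{fn}.png',im); np.savez(fn+'.npz',im=im,P=P,d=d)
    L=(P-BO)@B; return d>0,L
def face(ok,L,z,y=(-.1,.1)):
    t=ok&(abs(L[...,2]-z)<.005)&(abs(L[...,0])<.045)&(L[...,1]>y[0])&(L[...,1]<y[1])
    n,l,s,_=cv2.connectedComponentsWithStats(t.astype(np.uint8)); t=l==1+np.argmax(s[1:,4])
    q=L[t]; print(z,len(q),np.median(q[:,2]).round(4),cv2.minAreaRect(q[:,:2].astype(np.float32)),np.percentile(q[:,:2],[1,99],axis=0).round(4).tolist())
E
python3 - <<'E'
from wl import *
ok,L=look('w3'); face(ok,L,.084); face(ok,L,.042)
plan([tgt(GB,bedp(.001,-.001,.070),0)],[1])
E
```

```text
t 13.4 pos [ 0.6914 -0.3213  0.3157] rot [-1.4849e+02 -4.0000e-02  8.3780e+01] F [-0.2  0.5  0.1] w 0.085 gf 0.0 q [ 0.06  0.93  0.64  1.06 -0.25  1.78  0.51]
0.084 9799 0.0837 ((0.004619162529706955, -0.0010734647512435913), (0.06495606154203415, 0.12953238189220428), 0.13251568377017975) [[-0.0268, -0.0639], [0.0284, 0.0629]]
0.042 1392 0.0415 ((5.7758763432502747e-05, 0.07385606318712234), (0.05587476119399071, 0.01965286023914814), 0.08757054805755615) [[-0.0274, 0.064], [0.0276, 0.0836]]
-- rot [0.01, 0.06, 0.14]
[-0.0016, -0.0016, 0.1052]
```

View pics/w3.png

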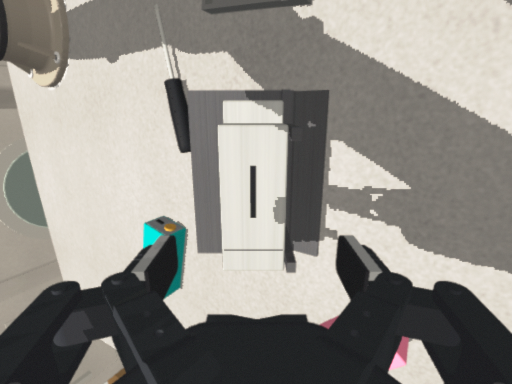

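The wrist view shows the slotted short box at (252,190), with the low box's end showing beyond it at (252,110), and the two posts at (310,127) and (290,265). The finger line passes between the posts. Descending.

Request:
step_arm(
  targets=[
    {"rot":[0,0,0],"travel":[-0.0015,-0.0015,0.025],"gripper":-1},
    {"rot":[0,0,0],"travel":[0,0,0.025],"gripper":-1},
    {"rot":[0,0,0],"travel":[0,0,0.025],"gripper":-1},
    {"rot":[0,0,0],"travel":[0,0,0.015],"gripper":-1},
    {"rot":[0,0,0],"travel":[0,0,0.01],"gripper":-1},
    {"rot":[0,0,0],"travel":[0,0,0.005],"gripper":-1},
    {"rot":[0,0,0],"travel":[0,0,0],"gripper":-1},
    {"rot":[0,0,0],"travel":[0,0,0],"gripper":-1},
  ],
)

```text
t: 14.45
eef_pos: [0.6353, -0.3184, 0.2266]
tcp_rot: [-2.591, 0.001, 1.461]
wrist_force: [0.5, 0.2, -0.5]
width: 0.0854
grasp_force: 0.0
```

```bash
python3 - <<'E'
from h import *
st(); plan([tgt(GB,bedp(.0008,-.001,.070),0)],[1])
E
```

```text
t 14.45 pos [ 0.6353 -0.3184  0.2266] rot [-1.4845e+02  5.0000e-02  8.3690e+01] F [ 0.5  0.2 -0.5] w 0.0854 gf 0.0 q [ 0.02  0.92  0.64  1.31 -0.25  1.56  0.54]
-- rot [-0.04, 0.07, 0.02]
[0.0016, -0.0006, -0.0004]
```

Request:
step_arm(
  targets=[
    {"rot":[0,0,0],"travel":[0,-0.0005,0],"gripper":0},
    {"rot":[0,0,0],"travel":[0,0,0],"gripper":0.2},
    {"rot":[0,0,0],"travel":[0,0,0],"gripper":1},
    {"rot":[0,0,0],"travel":[0,0,0],"gripper":1},
    {"rot":[0,0,0],"travel":[0,0,0],"gripper":1},
    {"rot":[0,0,0],"travel":[0,0,0],"gripper":1},
  ],
)

```text
t: 15.2
eef_pos: [0.6345, -0.3184, 0.2269]
tcp_rot: [-2.59, 0.001, 1.461]
wrist_force: [0.4, 0.5, 4.4]
width: 0.0552
grasp_force: 67.2
```

Request:
step_arm(
  targets=[
    {"rot":[0,0,0],"travel":[0,0,-0.004],"gripper":1},
    {"rot":[0,0,0],"travel":[0,0,-0.006],"gripper":1},
    {"rot":[0,0,0],"travel":[0,0,-0.01],"gripper":1},
    {"rot":[0,0,0],"travel":[0,0,-0.02],"gripper":1},
    {"rot":[0,0,0],"travel":[0,0,-0.03],"gripper":1},
    {"rot":[0,0,0],"travel":[0,0,-0.04],"gripper":1},
    {"rot":[0,0,0],"travel":[0,0,-0.03],"gripper":1},
    {"rot":[0,0,0],"travel":[0,0,0],"gripper":1},
  ],
)

```text
t: 16.2
eef_pos: [0.7092, -0.3262, 0.3481]
tcp_rot: [-2.597, 0.002, 1.463]
wrist_force: [-0.3, -0.2, -3.4]
width: 0.0551
grasp_force: 66.9
```

```bash
python3 - <<'E'
from h import *
st(); R=down(-11.8)
plan([tgt(R,[.54,-.0147,.12],0)],[10])
E
```

```text
t 16.2 pos [ 0.7092 -0.3262  0.3481] rot [-1.488e+02  1.400e-01  8.382e+01] F [-0.3 -0.2 -3.4] w 0.0551 gf 66.85928106307983 q [ 0.08  0.94  0.65  0.96 -0.26  1.86  0.51]
-- rot [-3.12, 0.17, 0.54]
[0.0292, -0.0135, 0.0166]
[0.029, -0.0147, 0.016]
[0.0288, -0.0158, 0.0152]
[0.0286, -0.0169, 0.0144]
[0.0284, -0.0179, 0.0135]
[0.0282, -0.0189, 0.0126]
[0.028, -0.0198, 0.0117]
[0.0277, -0.0207, 0.0106]
[0.0275, -0.0215, 0.0096]
[0.0273, -0.0222, 0.0085]
```

Request:
step_arm(
  targets=[
    {"rot":[-3.12,0.17,0.54],"travel":[0.029,-0.0135,0.0165],"gripper":1},
    {"rot":[-3.12,0.17,0.54],"travel":[0.029,-0.0145,0.016],"gripper":1},
    {"rot":[-3.12,0.17,0.54],"travel":[0.029,-0.016,0.015],"gripper":1},
    {"rot":[-3.12,0.17,0.54],"travel":[0.0285,-0.017,0.0145],"gripper":1},
    {"rot":[-3.12,0.17,0.54],"travel":[0.0285,-0.018,0.0135],"gripper":1},
    {"rot":[-3.12,0.17,0.54],"travel":[0.028,-0.019,0.0125],"gripper":1},
    {"rot":[-3.12,0.17,0.54],"travel":[0.028,-0.02,0.0115],"gripper":1},
    {"rot":[-3.12,0.17,0.54],"travel":[0.028,-0.0205,0.0105],"gripper":1},
  ],
)

```text
t: 17.2
eef_pos: [0.5704, -0.0751, 0.2883]
tcp_rot: [-3.026, 0.003, 1.382]
wrist_force: [0.7, 0.1, -3.0]
width: 0.0552
grasp_force: 66.6
```

Request:
step_arm(
  targets=[
    {"rot":[-3.12,0.17,0.54],"travel":[0.0275,-0.0215,0.0095],"gripper":1},
    {"rot":[-3.12,0.17,0.54],"travel":[0.0275,-0.022,0.0085],"gripper":1},
    {"rot":[0,0,0],"travel":[0,0,0],"gripper":1},
    {"rot":[0,0,0],"travel":[0,0,0.02],"gripper":1},
    {"rot":[0,0,0],"travel":[0,0,0.02],"gripper":1},
    {"rot":[0,0,0],"travel":[0,0,0.01],"gripper":1},
    {"rot":[0,0,0],"travel":[0,0,0],"gripper":1},
    {"rot":[0,0,0],"travel":[0,0,0],"gripper":1},
  ],
)

```text
t: 18.2
eef_pos: [0.5387, -0.014, 0.2259]
tcp_rot: [-3.136, -0.002, 1.362]
wrist_force: [0.2, -0.4, -3.4]
width: 0.0552
grasp_force: 66.5
```

```bash
python3 - <<'E'
from h import *
st(); T=pose(); im,d,P=grab('scene'); np.savez('s4.npz',im=im,d=d,P=P)
L=(P-T[:3,3])@T[:3,:3]
m=(d>0)&(abs(abs(L[...,1])-.028)<.006)&(abs(L[...,0])>.015)&(abs(L[...,0])<.08)&(L[...,2]>.12)&(L[...,2]<.2)&(P[...,2]>.024); q=L[m]
for a in np.arange(-.08,.08,.02):
    s=q[(q[:,0]>a)&(q[:,0]<a+.02)]
    if len(s)>20: print(round(a,2),len(s),np.percentile(s[:,2],[2,98]).round(4))
print(np.percentile(q[:,:2],[1,99],axis=0))
plan([tgt(down(-11.8),[.54,-.0147,.033],0)],[1])
E
```

```text
t 18.2 pos [ 0.5387 -0.014   0.2259] rot [-1.7968e+02 -1.2000e-01  7.8060e+01] F [ 0.2 -0.4 -3.4] w 0.0552 gf 66.47550702095032 q [-0.56  0.5   0.64  1.98 -0.41  0.8   0.11]
-0.06 38 [0.1411 0.1794]
-0.04 25 [0.1403 0.1812]
0.0 25 [0.1393 0.1749]
0.02 100 [0.1387 0.1805]
0.04 102 [0.1387 0.18  ]
0.06 65 [0.1394 0.1787]
[[-0.061904   -0.02500823]
 [ 0.06608771  0.03078238]]
-- rot [-0.31, -0.14, -0.13]
[-0.0006, 0.0016, 0.038]
```

Request:
step_arm(
  targets=[
    {"rot":[-0.3,0,0],"travel":[-0.0005,0.0015,0.015],"gripper":1},
    {"rot":[0,0,0],"travel":[0,0,0.012],"gripper":1},
    {"rot":[0,0,0],"travel":[0,0,0.006],"gripper":1},
    {"rot":[0,0,0],"travel":[0,0,0.001],"gripper":1},
    {"rot":[0,0,0],"travel":[0,0,0.001],"gripper":1},
    {"rot":[0,0,0],"travel":[0,0,0.001],"gripper":1},
    {"rot":[0,0,0],"travel":[0,0,0],"gripper":1},
    {"rot":[0,0,0],"travel":[0,0,0],"gripper":1},
  ],
)

```text
t: 19.25
eef_pos: [0.5396, -0.0142, 0.1895]
tcp_rot: [-3.14, -0.002, 1.363]
wrist_force: [-0.2, -0.2, -3.3]
width: 0.0551
grasp_force: 66.6
```

Request:
step_arm(
  targets=[
    {"rot":[0,0,0],"travel":[0,0,0.001],"gripper":1},
    {"rot":[0,0,0],"travel":[0,0,0.001],"gripper":1},
    {"rot":[0,0,0],"travel":[0,0,0],"gripper":1},
  ],
)

```text
t: 19.62
eef_pos: [0.5396, -0.0143, 0.1876]
tcp_rot: [-3.14, -0.002, 1.363]
wrist_force: [-1.7, 0.9, 2.4]
width: 0.0552
grasp_force: 67.3
```

Request:
step_arm(
  targets=[
    {"rot":[0,0,0],"travel":[0,0,0.0005],"gripper":1},
    {"rot":[0,0,0],"travel":[0,0,0],"gripper":0.3},
    {"rot":[0,0,0],"travel":[0,0,0],"gripper":-0.2},
    {"rot":[0,0,0],"travel":[0,0,0],"gripper":-0.6},
    {"rot":[0,0,0],"travel":[0,0,0],"gripper":-0.6},
  ],
)

```text
t: 20.25
eef_pos: [0.5398, -0.0143, 0.1869]
tcp_rot: [-3.141, -0.002, 1.363]
wrist_force: [0.1, 0.1, 0.3]
width: 0.0679
grasp_force: 0.0
```

Request:
step_arm(
  targets=[
    {"rot":[0,0,0],"travel":[0,0,-0.01],"gripper":-0.6},
    {"rot":[0,0,0],"travel":[0,0,-0.02],"gripper":-0.6},
    {"rot":[0,0,0],"travel":[0,0,-0.04],"gripper":-0.6},
    {"rot":[0,0,0],"travel":[0,0,-0.05],"gripper":-1},
    {"rot":[0,0,0],"travel":[0,0,-0.04],"gripper":-1},
  ],
)

```text
t: 20.88
eef_pos: [0.5399, -0.0152, 0.3502]
tcp_rot: [3.14, -0.003, 1.362]
wrist_force: [0.0, 0.9, 0.1]
width: 0.0853
grasp_force: 0.0
```

```bash
python3 - <<'E'
from h import *
st(); plan([tgt(down(-15.2),[.5538,.2935,.10],0)],[8])
E
```

```text
t 20.875 pos [ 0.5399 -0.0152  0.3502] rot [179.93  -0.18  78.04] F [0.  0.9 0.1] w 0.0853 gf 0.0 q [-0.66  0.33  0.75  1.88 -0.26  1.03 -0.01]
-- rot [0.01, -0.02, 0.41]
[0.0381, -0.0063, 0.012]
[0.038, -0.0066, 0.012]
[0.038, -0.0068, 0.012]
[0.0379, -0.0071, 0.012]
[0.0379, -0.0074, 0.012]
[0.0378, -0.0076, 0.0119]
[0.0378, -0.0079, 0.0119]
[0.0377, -0.0082, 0.0119]
```

Request:
step_arm(
  targets=[
    {"rot":[0,0,0.41],"travel":[0.038,-0.0065,0.012],"gripper":-1},
    {"rot":[0,0,0.41],"travel":[0.038,-0.0065,0.012],"gripper":-1},
    {"rot":[0,0,0.41],"travel":[0.038,-0.007,0.012],"gripper":-1},
    {"rot":[0,0,0.41],"travel":[0.038,-0.007,0.012],"gripper":-1},
    {"rot":[0,0,0.41],"travel":[0.038,-0.0075,0.012],"gripper":-1},
    {"rot":[0,0,0.41],"travel":[0.038,-0.0075,0.012],"gripper":-1},
    {"rot":[0,0,0.41],"travel":[0.0375,-0.008,0.012],"gripper":-1},
    {"rot":[0,0,0.41],"travel":[0.0375,-0.008,0.012],"gripper":-1},
  ],
)

```text
t: 21.88
eef_pos: [0.5534, 0.2951, 0.2529]
tcp_rot: [-3.141, -0.003, 1.305]
wrist_force: [-0.3, 0.7, -0.3]
width: 0.0853
grasp_force: 0.0
```

Request:
step_arm(
  targets=[
    {"rot":[0,0,0],"travel":[0,0,0],"gripper":-1},
    {"rot":[0,0,0],"travel":[0,0,0],"gripper":-1},
    {"rot":[0,0,0],"travel":[0,0,0],"gripper":-1},
  ],
)

```text
t: 22.25
eef_pos: [0.5537, 0.2921, 0.2526]
tcp_rot: [-3.141, -0.002, 1.303]
wrist_force: [-0.0, 0.3, -0.4]
width: 0.0854
grasp_force: 0.0
```

```bash
python3 - <<'E'
from h import *
st(); im,d,P=grab('wrist'); cv2.imwrite('pics/w5.png',im)
def big(m,P):
    n,l,s,_=cv2.connectedComponentsWithStats(m.astype(np.uint8)); q=P[l==1+np.argmax(s[1:,4])]; return len(q),cv2.minAreaRect(q[:,:2].astype(np.float32)),np.median(q[:,2])
c=np.hypot(P[...,0]-.5538,P[...,1]-.293)<.1
print('topbox',big((d>0)&c&(abs(P[...,2]-.045)<.006),P))
im,d,P=grab('top'); np.savez('top5.npz',im=im,d=d,P=P); c=np.hypot(P[...,0]-.54,P[...,1]+.0147)<.1
print('mid',big((d>0)&c&(abs(P[...,2]-.047)<.006),P))
plan([tgt(down(-15.2),[.5538,.2935,.028],0)],[1])
E
```

```text
t 22.25 pos [0.5537 0.2921 0.2526] rot [-1.7997e+02 -1.3000e-01  7.4670e+01] F [-0.   0.3 -0.4] w 0.0854 gf 0.0 q [-0.99  0.58  0.61  1.76 -0.41  0.93 -0.48]
topbox (17118, ((0.5544213652610779, 0.2948331832885742), (0.15975041687488556, 0.056464552879333496), 74.88835144042969), np.float64(0.044586082126576804))
mid (1052, ((0.5395641326904297, -0.013777337968349457), (0.1308491826057434, 0.05609021335840225), 78.205810546875), np.float64(0.04707450158839532))
-- rot [-0.06, -0.14, -0.12]
[0.0009, 0.0001, 0.0693]
```

Request:
step_arm(
  targets=[
    {"rot":[0,0,0.1],"travel":[0.0025,0,0.02],"gripper":-1},
    {"rot":[0,0,0],"travel":[0,0,0.02],"gripper":-1},
    {"rot":[0,0,0],"travel":[0,0,0.015],"gripper":-1},
    {"rot":[0,0,0],"travel":[0,0,0.01],"gripper":-0.9},
    {"rot":[0,0,0],"travel":[0,0,0.0015],"gripper":-0.9},
    {"rot":[0,0,0],"travel":[0,0,0],"gripper":-0.9},
    {"rot":[0,0,0],"travel":[0,0,0],"gripper":-0.9},
  ],
)

```text
t: 23.22
eef_pos: [0.5541, 0.2965, 0.1857]
tcp_rot: [-3.141, -0.003, 1.304]
wrist_force: [-0.3, 0.6, -0.1]
width: 0.0809
grasp_force: 0.0
```

Request:
step_arm(
  targets=[
    {"rot":[0,0,0],"travel":[0,0,0],"gripper":0},
    {"rot":[0,0,0],"travel":[0,0,0],"gripper":0.2},
    {"rot":[0,0,0],"travel":[0,0,0],"gripper":1},
    {"rot":[0,0,0],"travel":[0,0,0],"gripper":1},
    {"rot":[0,0,0],"travel":[0,0,0],"gripper":1},
  ],
)

```text
t: 23.85
eef_pos: [0.5542, 0.2965, 0.1858]
tcp_rot: [-3.141, -0.003, 1.304]
wrist_force: [0.0, -0.4, 5.1]
width: 0.0547
grasp_force: 66.6
```

Request:
step_arm(
  targets=[
    {"rot":[0,0,0],"travel":[0,0,-0.004],"gripper":1},
    {"rot":[0,0,0],"travel":[0,0,-0.01],"gripper":1},
    {"rot":[0,0,0],"travel":[0,0,-0.02],"gripper":1},
    {"rot":[0,0,0],"travel":[0,0,-0.035],"gripper":1},
    {"rot":[0,0,0],"travel":[0,0,-0.05],"gripper":1},
    {"rot":[0,0,0],"travel":[0,0,-0.05],"gripper":1},
    {"rot":[0,0,0],"travel":[0,0,-0.03],"gripper":1},
    {"rot":[0,0,0],"travel":[0,0,0],"gripper":1},
  ],
)

```text
t: 24.85
eef_pos: [0.5548, 0.2955, 0.3877]
tcp_rot: [3.139, -0.007, 1.303]
wrist_force: [-0.5, -0.3, -4.5]
width: 0.0555
grasp_force: 65.8
```

```bash
python3 - <<'E'
from h import *
st(); plan([tgt(down(-10),[.585,0,.26],0),tgt(GB,bedp(.0,.0036,.070),.11)],[8,9])
E
```

```text
t 24.85 pos [0.5548 0.2955 0.3877] rot [179.85  -0.41  74.68] F [-0.5 -0.3 -4.5] w 0.0555 gf 65.78328609466553 q [-1.06  0.45  0.69  1.63 -0.31  1.17 -0.57]
-- rot [0.02, -0.05, -0.66]
[-0.0346, 0.0134, -0.0036]
[-0.0348, 0.013, -0.0036]
[-0.0349, 0.0126, -0.0036]
[-0.0351, 0.0122, -0.0035]
[-0.0352, 0.0118, -0.0035]
[-0.0353, 0.0114, -0.0035]
[-0.0355, 0.011, -0.0035]
[-0.0356, 0.0106, -0.0034]
-- rot [3.5, -0.11, -0.39]
[-0.0328, 0.0179, 0.0104]
[-0.0329, 0.0182, 0.0094]
[-0.033, 0.0186, 0.0083]
[-0.0331, 0.0188, 0.0072]
[-0.0332, 0.019, 0.0061]
[-0.0334, 0.0191, 0.005]
[-0.0335, 0.0191, 0.0039]
[-0.0336, 0.0191, 0.0028]
[-0.0337, 0.019, 0.0017]
```

Request:
step_arm(
  targets=[
    {"rot":[0,0,-0.66],"travel":[-0.0345,0.0135,-0.0035],"gripper":1},
    {"rot":[0,0,-0.66],"travel":[-0.035,0.013,-0.0035],"gripper":1},
    {"rot":[0,0,-0.66],"travel":[-0.035,0.0125,-0.0035],"gripper":1},
    {"rot":[0,0,-0.66],"travel":[-0.035,0.012,-0.0035],"gripper":1},
    {"rot":[0,0,-0.66],"travel":[-0.035,0.012,-0.0035],"gripper":1},
    {"rot":[0,0,-0.66],"travel":[-0.0355,0.0115,-0.0035],"gripper":1},
    {"rot":[0,0,-0.66],"travel":[-0.0355,0.011,-0.0035],"gripper":1},
    {"rot":[0,0,-0.66],"travel":[-0.0355,0.0105,-0.0035],"gripper":1},
  ],
)

```text
t: 25.85
eef_pos: [0.5836, -0.0007, 0.4095]
tcp_rot: [-3.137, -0.001, 1.396]
wrist_force: [1.3, -0.1, -4.2]
width: 0.055
grasp_force: 65.5
```

Request:
step_arm(
  targets=[
    {"rot":[3.5,-0.11,-0.39],"travel":[-0.033,0.018,0.0105],"gripper":1},
    {"rot":[3.5,-0.11,-0.39],"travel":[-0.033,0.018,0.0095],"gripper":1},
    {"rot":[3.5,-0.11,-0.39],"travel":[-0.033,0.0185,0.0085],"gripper":1},
    {"rot":[3.5,-0.11,-0.39],"travel":[-0.033,0.019,0.007],"gripper":1},
    {"rot":[3.5,-0.11,-0.39],"travel":[-0.033,0.019,0.006],"gripper":1},
    {"rot":[3.5,-0.11,-0.39],"travel":[-0.0335,0.019,0.005],"gripper":1},
    {"rot":[3.5,-0.11,-0.39],"travel":[-0.0335,0.019,0.004],"gripper":1},
    {"rot":[3.5,-0.11,-0.39],"travel":[-0.0335,0.019,0.003],"gripper":1},
  ],
)

```text
t: 26.85
eef_pos: [0.6793, -0.2834, 0.3244]
tcp_rot: [-2.648, -0.002, 1.452]
wrist_force: [0.8, -0.1, -3.4]
width: 0.0552
grasp_force: 65.6
```

Request:
step_arm(
  targets=[
    {"rot":[3.5,-0.11,-0.39],"travel":[-0.0335,0.019,0.0015],"gripper":1},
    {"rot":[0,0,0],"travel":[0,0,0],"gripper":1},
    {"rot":[0,0,0],"travel":[0,0,0],"gripper":1},
    {"rot":[0,0,0],"travel":[0,0,0],"gripper":1},
  ],
)

```text
t: 27.35
eef_pos: [0.6914, -0.3163, 0.317]
tcp_rot: [-2.591, -0.004, 1.46]
wrist_force: [-0.1, -0.0, -3.5]
width: 0.0551
grasp_force: 65.8
```

```bash
python3 - <<'E'
from wl import *
z=np.load('top5.npz'); P=z['P'];d=z['d']; q=P[125:250,265:400].reshape(-1,3); q=q[q[:,2]>.02]; L=(q-BO)@B
t=(abs(L[:,2]-.042)<.004)&(abs(L[:,0])<.04)&(abs(L[:,1])<.1); print('low face (top cam)',t.sum(),np.percentile(L[t],[1,99],axis=0).round(4).tolist())
ok,L=look('w6'); face(ok,L,.042)
# held box pose in tool frame from wrist depth
T=pose(); W=(L@B.T+BO-T[:3,3])@T[:3,:3]
m=ok&(abs(W[...,2]-.140)<.008)&(abs(W[...,1])<.035)&(abs(W[...,0])<.11); q=W[m]; print('held',len(q),np.percentile(q,[1,50,99],axis=0).round(4).tolist())
plan([tgt(GB,bedp(.0,.0045,.070),.0)],[1])
E
```

```text
low face (top cam) 1070 [[-0.0294, -0.0742, 0.0384], [0.0289, 0.0807, 0.0455]]
t 27.35 pos [ 0.6914 -0.3163  0.317 ] rot [-148.47   -0.21   83.68] F [-0.1 -0.  -3.5] w 0.0551 gf 65.81660985946655 q [ 0.03  0.94  0.68  1.07 -0.28  1.79  0.53]Traceback (most recent call last):
  File "<stdin>", line 4, in <module>
  File "wl.py", line 7, in face
    n,l,s,_=cv2.connectedComponentsWithStats(t.astype(np.uint8)); t=l==1+np.argmax(s[1:,4])
                                                                         ~~~~~~~~~^^^^^^^^^
    return _wrapfunc(a, 'argmax', axis=axis, out=out, **kwds)
    return bound(*args, **kwds)
ValueError: attempt to get argmax of an empty sequence
```

View pics/w6.png

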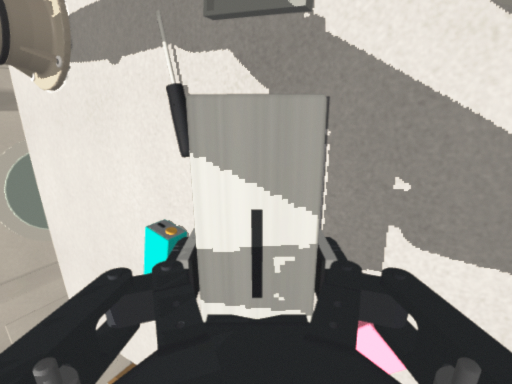

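The wrist view shows the held top box with its slot at (257,253), square between the fingers and hiding the stack below. Next: its pose in the tool frame.

```bash
python3 - <<'E'
from wl import *
z=np.load('w6.npz'); d=z['d']; T=pose(); W=(z['P']-T[:3,3])@T[:3,:3]; st()
m=(d>0)&(abs(W[...,2]-.139)<.006)&(abs(W[...,1])<.035)&(abs(W[...,0])<.11); q=W[m]; print('held',len(q),np.percentile(q,[1,50,99],axis=0).round(4).tolist())
print(np.linalg.lstsq(np.c_[q[:,:2],np.ones(len(q))],q[:,2],rcond=None)[0], cv2.minAreaRect(q[:,:2].astype(np.float32)))
plan([tgt(GB,bedp(.0,.0045,.070),.0)],[1])
E
```

```text
t 27.4 pos [ 0.6914 -0.3163  0.3174] rot [-148.49   -0.19   83.69] F [ 0.7  0.7 -3.4] w 0.0551 gf 65.81721782684326 q [ 0.03  0.94  0.68  1.07 -0.28  1.79  0.53]
held 28937 [[-0.0235, -0.0271, 0.1363], [0.0344, 0.0006, 0.1414], [0.0772, 0.0285, 0.1431]]
[ 0.00545312 -0.00070666  0.14111549] ((0.02472323179244995, 0.0005691051483154297), (0.06849826872348785, 0.10713791102170944), 89.7204818725586)
-- rot [-0.0, -0.14, 0.14]
[-0.0015, -0.0013, 0.106]
```

Request:
step_arm(
  targets=[
    {"rot":[0,-0.15,0.1],"travel":[-0.001,-0.0025,0.01],"gripper":1},
    {"rot":[0,0,0],"travel":[0,0,0.015],"gripper":1},
    {"rot":[0,0,0],"travel":[0,0,0.015],"gripper":1},
    {"rot":[0,0,0],"travel":[0,0,0.005],"gripper":1},
    {"rot":[0,0,0],"travel":[0,0,0],"gripper":1},
    {"rot":[0,0,0],"travel":[0,0,0],"gripper":1},
    {"rot":[0,0,0],"travel":[0,0,0],"gripper":1},
  ],
)

```text
t: 28.28
eef_pos: [0.6656, -0.316, 0.2803]
tcp_rot: [-2.591, 0.001, 1.459]
wrist_force: [-0.2, -0.1, -3.7]
width: 0.055
grasp_force: 65.8
```

```bash
python3 - <<'E'
from h import *
st(); plan([tgt(GB,bedp(-.001,.005,.070),.0)],[1])
E
```

```text
t 28.275 pos [ 0.6656 -0.316   0.2803] rot [-1.4847e+02  7.0000e-02  8.3600e+01] F [-0.2 -0.1 -3.7] w 0.055 gf 65.84420084953308 q [ 0.01  0.93  0.69  1.19 -0.28  1.69  0.54]
-- rot [-0.02, 0.04, -0.07]
[0.0019, 0.0002, 0.061]
```

Request:
step_arm(
  targets=[
    {"rot":[0,0,0],"travel":[0.002,0,0.01],"gripper":1},
    {"rot":[0,0,0],"travel":[0,0,0.008],"gripper":1},
    {"rot":[0,0,0],"travel":[0,0,0.008],"gripper":1},
    {"rot":[0,0,0],"travel":[0,0,0.008],"gripper":1},
    {"rot":[0,0,0],"travel":[0,0,0.008],"gripper":1},
    {"rot":[0,0,0],"travel":[0,0,0.006],"gripper":1},
    {"rot":[0,0,0],"travel":[0,0,0.005],"gripper":1},
    {"rot":[0,0,0],"travel":[0,0,0.002],"gripper":1},
  ],
)

```text
t: 29.28
eef_pos: [0.6368, -0.3107, 0.2327]
tcp_rot: [-2.59, 0.001, 1.459]
wrist_force: [-0.6, 0.1, -4.0]
width: 0.0551
grasp_force: 65.9
```

Request:
step_arm(
  targets=[
    {"rot":[0,0,0],"travel":[0,0,0.001],"gripper":1},
    {"rot":[0,0,0],"travel":[0,0,0.001],"gripper":1},
    {"rot":[0,0,0],"travel":[0,0,0],"gripper":1},
  ],
)

```text
t: 29.65
eef_pos: [0.6359, -0.3106, 0.2313]
tcp_rot: [-2.59, 0.001, 1.459]
wrist_force: [0.3, -0.6, -3.3]
width: 0.0553
grasp_force: 65.9
```

```bash
python3 - <<'E'
from h import *
o=st(); print(B.T@o['wrist_force']); plan([tgt(GB,bedp(-.001,.005,.070),.0)],[1])
E
```

```text
t 29.65 pos [ 0.6359 -0.3106  0.2313] rot [-1.4841e+02  5.0000e-02  8.3590e+01] F [ 0.3 -0.6 -3.3] w 0.0553 gf 65.85523009300232 q [-0.01  0.93  0.68  1.31 -0.28  1.57  0.55]
[ 1.99730207 -0.56542419 -2.58772328]
-- rot [-0.07, 0.02, -0.08]
[-0.0002, 0.0003, 0.0035]
```

Request:
step_arm(
  targets=[
    {"rot":[0,0,0],"travel":[0,0,0.001],"gripper":1},
    {"rot":[0,0,0],"travel":[0,0,0.001],"gripper":1},
    {"rot":[0,0,0],"travel":[0,0,0.001],"gripper":1},
    {"rot":[0,0,0],"travel":[0,0,0],"gripper":1},
    {"rot":[0,0,0],"travel":[0,0,0],"gripper":1},
  ],
)

```text
t: 30.28
eef_pos: [0.6344, -0.3104, 0.2287]
tcp_rot: [-2.59, 0.001, 1.459]
wrist_force: [0.1, -0.0, -4.5]
width: 0.0549
grasp_force: 65.9
```

Request:
step_arm(
  targets=[
    {"rot":[0,0,0],"travel":[0,0,0.001],"gripper":1},
    {"rot":[0,0,0],"travel":[0,0,0],"gripper":1},
  ],
)

```text
t: 30.52
eef_pos: [0.6339, -0.3104, 0.228]
tcp_rot: [-2.591, 0.001, 1.459]
wrist_force: [0.1, -0.5, -3.6]
width: 0.0549
grasp_force: 66.0
```

Request:
step_arm(
  targets=[
    {"rot":[0,0,0],"travel":[0,0,0.0005],"gripper":1},
    {"rot":[0,0,0],"travel":[0,0,0.0005],"gripper":1},
    {"rot":[0,0,0],"travel":[0,0,0],"gripper":1},
  ],
)

```text
t: 30.9
eef_pos: [0.6338, -0.3103, 0.2281]
tcp_rot: [-2.591, 0.001, 1.459]
wrist_force: [2.8, -0.2, 3.2]
width: 0.0552
grasp_force: 66.8
```

Request:
step_arm(
  targets=[
    {"rot":[0,0,0],"travel":[0,0,0.0005],"gripper":1},
    {"rot":[0,0,0],"travel":[0,0,0],"gripper":1},
  ],
)

```text
t: 31.15
eef_pos: [0.6337, -0.3103, 0.2281]
tcp_rot: [-2.592, 0.001, 1.459]
wrist_force: [4.8, -0.0, 6.1]
width: 0.0547
grasp_force: 67.2
```

Request:
step_arm(
  targets=[
    {"rot":[0,0,0],"travel":[0,0.0005,-0.0005],"gripper":1},
    {"rot":[0,0,0],"travel":[0,0.0005,0],"gripper":1},
    {"rot":[0,0,0],"travel":[0,0.0005,0],"gripper":1},
    {"rot":[0,0,0],"travel":[0,0,0],"gripper":1},
  ],
)

```text
t: 31.65
eef_pos: [0.6343, -0.3105, 0.2278]
tcp_rot: [-2.589, 0.001, 1.459]
wrist_force: [2.1, 1.5, 7.9]
width: 0.0551
grasp_force: 67.1
```

```bash
python3 - <<'E'
from h import *
o=st(); print(B.T@o['wrist_force']); plan([tgt(GB,bedp(-.001,.005,.070),.0)],[1])
E
```

```text
t 31.65 pos [ 0.6343 -0.3105  0.2278] rot [-1.4832e+02  4.0000e-02  8.3570e+01] F [2.1 1.5 7.9] w 0.0551 gf 67.14373826980591 q [-0.01  0.93  0.68  1.32 -0.28  1.56  0.55]
[-2.47566699  1.72780745  7.79553243]
-- rot [-0.17, -0.0, -0.08]
[-0.0001, -0.0002, -0.0003]
```

Request:
step_arm(
  targets=[
    {"rot":[0,0,0],"travel":[0,0,0],"gripper":0.3},
    {"rot":[0,0,0],"travel":[0,0,0],"gripper":-0.1},
    {"rot":[0,0,0],"travel":[0,0,0],"gripper":-0.4},
    {"rot":[0,0,0],"travel":[0,0,0],"gripper":-0.7},
    {"rot":[0,0,0],"travel":[0,0,0],"gripper":-0.7},
    {"rot":[0,0,0],"travel":[0,0,0],"gripper":-0.7},
  ],
)

```text
t: 32.4
eef_pos: [0.6344, -0.3105, 0.2259]
tcp_rot: [-2.59, 0.001, 1.459]
wrist_force: [-0.2, 0.0, -0.1]
width: 0.0726
grasp_force: 0.0
```

Request:
step_arm(
  targets=[
    {"rot":[0,0,0],"travel":[0,0,-0.01],"gripper":-0.7},
    {"rot":[0,0,0],"travel":[0,0,-0.02],"gripper":-0.7},
    {"rot":[0,0,0],"travel":[0,0,-0.03],"gripper":-0.7},
    {"rot":[0,0,0],"travel":[0,0,-0.035],"gripper":-1},
    {"rot":[0,0,0],"travel":[0,0,-0.015],"gripper":-1},
    {"rot":[0,0,0],"travel":[0,0,0],"gripper":-1},
    {"rot":[0,0,0],"travel":[0,0,0],"gripper":-1},
  ],
)

```text
t: 33.28
eef_pos: [0.6915, -0.3168, 0.3193]
tcp_rot: [-2.589, 0.0, 1.458]
wrist_force: [0.7, -0.2, -0.3]
width: 0.0854
grasp_force: 0.0
```

```bash
python3 - <<'E'
from wl import *
ok,L=look('w7'); face(ok,L,.084)
im,d,P=grab('top'); cv2.imwrite('pics/top7.png',im)
q=P[125:250,265:400].reshape(-1,3); q=q[q[:,2]>.02]; L=(q-BO)@B
for k,a,b in (('low',.006,.036),('top',.05,.08)):
    t=(abs(L[:,0]+.0275)<.008)&(L[:,2]>a)&(L[:,2]<b); print(k,t.sum(),np.percentile(L[t][:,:2],[1,50,99],axis=0).round(4).tolist())
    print(np.linalg.lstsq(np.c_[L[t][:,1],np.ones(t.sum())],L[t][:,0],rcond=None)[0])
cv2.imwrite('pics/v7.png',np.hstack([cv2.imread('pics/w7.png'),im])[:, :, :][:, ::1].copy()) if 0 else cv2.imwrite('pics/v7.png',cv2.resize(np.hstack([cv2.imread('pics/w7.png'),im]),None,fx=.78,fy=.78))
E
```

```text
t 33.275 pos [ 0.6915 -0.3168  0.3193] rot [-1.4835e+02  3.0000e-02  8.3560e+01] F [ 0.7 -0.2 -0.3] w 0.0854 gf 0.0 q [ 0.03  0.94  0.69  1.06 -0.28  1.79  0.53]
0.084 11819 0.0836 ((0.0049955155700445175, 0.003448978066444397), (0.06407962739467621, 0.1604122519493103), 0.1610967069864273) [[-0.0262, -0.0733], [0.0289, 0.0827]]
low 466 [[-0.0302, -0.0742], [-0.0275, 0.0042], [-0.0243, 0.0813]]
[ 0.00145219 -0.02742641]
top 510 [[-0.03, -0.0745], [-0.0271, 0.0016], [-0.0244, 0.0815]]
[-0.00037279 -0.02708454]
```

View pics/v7.png

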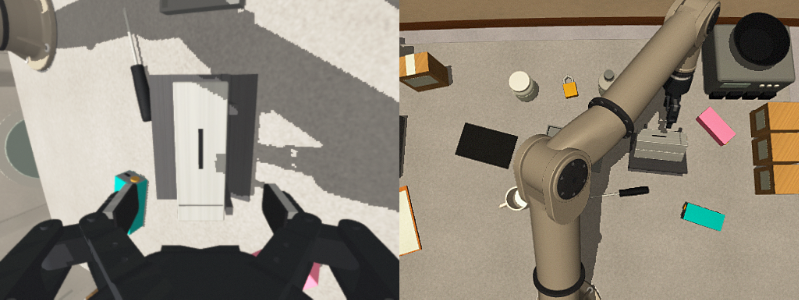

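The left half shows the top box on the low box, square in the rack at (200,150); the right half shows the mat bare and the decoys and bystanders in place. Top and low box agree within 1 mm, and the robot is clear of everything. Handing in.

```bash
python3 -c "
from workcell import robot
print(robot.job_done())"
```

```text
the job is handed in; nothing more can be done
None
```

The job is handed in after about 33 s: the short box lies flat in the counting tray, and the top box is back on the lowest box, square to within about 1 mm.

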